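Raise the boring station's barrier and load the panel

TASK

Load the panel-boring station: push the striped counterweighted barrier arm up past its balance point so that it stays fully raised by itself, then push the white panel along its track, under the raised arm, until its front edge is against the metal stop. Only push: do not lift the panel out of its track, leave the barrier up, and leave the tools and other things on the bench where they are.

Things in the scene. Friction and masses are not known exactly. Their poses are not given: they have to be found in the camera images.
- station: the fixed boring station: a plywood bed 400 x 190 mm, top 20 mm above the bench, carrying a straight track, with a grey boring unit with black motor at the far end. Origin at bench height on the track's centre line, in the vertical plane in which the barrier swings. Its x points along the track to the stop, away from the robot, y left, z up. The bed runs from x = -240 to +160 mm
- track (a point): centre line of the track on the bed's top (20 mm above the bench) in the barrier's plane; axes as the station's. Two aluminium side rails, inner faces at y = +63 and -63 mm, outer faces at +75 and -75 mm, tops 36 mm above the bench, guide the panel
- barrier (a joint): angle of the barrier arm in rad: 0 = lowered, level across the track (start); it grows as the arm is pushed up. Balance point about 0.8: below it the arm falls back to 0, above it the arm rises by itself within a second to the raised stop at 1.4 and stays. About 1.3 to 2 N upward at the yellow grip lifts it from rest, less towards the balance point
- barrier_hinge (a point): hinge axis of the barrier, 105 mm above the bench, at station x = 0, y = +95 mm; the axis is parallel to the station's x axis, so the arm swings in the station's y-z plane. Its grey post, 132 mm tall, stands just beyond it, at station x = 30 to 50, y = 77 to 113 mm
- barrier_grip (a point): point on the axis of the yellow grip sleeve at the free end of the arm, 220 mm from the hinge. The arm is a red and white round bar, 18 mm thick, pointing to the station's right (-y) when lowered. The grip, 22 mm thick, spans 185 to 255 mm from the hinge, overhangs the open bench right of the bed, 105 mm up when lowered, and can be pushed up from beneath
- barrier_plate (a point): centre of the yellow plate under the bar: 6 mm thick, from 40 to 150 mm from the hinge along the bar, reaching 77 mm below the bar's axis. Lowered, it blocks the panel; raised, it sticks out to the right in the barrier's plane, more than 100 mm above the bench
- counterweight (a point): centre of the dark steel counterweight, 44 mm in diameter, 35 mm wide, that stands 80 mm above the hinge while the arm is lowered and swings over to the left as the arm rises
- panel: white furniture panel with wooden edges, 180 mm (its x, along the track) x 120 mm x 18 mm thick, about 0.2 to 0.4 kg, lying loose on the bed between the rails with 3 mm play each side. Origin at the centre of its underside; axes as the station's. At the start it lies on the robot's side of the barrier
- panel_back (a point): middle of the panel's rear edge (the robot's side, x = -90 mm of the panel, half way up its thickness, 29 mm above the bench): push here, along the station's +x. Sliding the panel takes about 2 to 10 N, most when it starts to move, so a force stop below 12 N may stop short
- panel_front (a point): middle of the panel's front edge (x = +90 mm of the panel, half way up its thickness)
- stop_face (a point): middle of the face of the fixed metal stop bar (20 x 124 x 30 mm, two red knobs) across the track beyond the barrier, where the panel's front edge must arrive; at the panel's mid height, axes as the station's; 80 to 115 mm beyond the barrier's plane
- glue: white glue bottle, 54 mm diameter, 150 mm tall, orange cap, standing to the left of the track; a bystander; origin at the centre of its underside
- dowel_cup: small blue cup, 68 mm diameter, 70 mm tall, standing to the left of the track; a bystander; origin at the centre of its underside
- hammer: hammer with red handle, lying to the left of the track; a bystander; origin at the centre of its underside
- screwdriver: screwdriver with orange handle, lying well to the right; a bystander; origin at the centre of its underside
- tape_measure: yellow tape measure, 70 x 36 x 61 mm tall, standing to the right of the track; a bystander; origin at the centre of its underside
- offcut: flat wood offcut, 100 x 60 x 18 mm, lying to the right of the track; a bystander; origin at the centre of its underside
- drill: yellow and black cordless drill standing on its battery, 190 mm tall, well to the right; a bystander; origin at the centre of its underside
There are look-alikes about, which are no part of the job. Leave any yellow look-alike of the panel alone.

How it is judged:
By the outcome, as a careful person would: the job done as asked, in the order asked, and still so for the second after the job is handed in, with the robot touching nothing.
It also fails if it takes over 64 s, if anything falls off the work surface, if the arm or the gripper's body presses on something with over 40 N, if the wrist force passes 120 N, or if a joint passes its speed limit or range.

ROBOT

A 6-joint arm with a two-finger parallel gripper is mounted at the origin on the work surface. World frame = base frame: x ahead of the robot, y to its left, z up, the work surface at z = 0. Lengths are in m, angles in degrees, forces in N, time in s.
With the tool pointing down it reaches from about 0.375 to 0.9 m from the base axis. Payload 3.1 kg.
Tool frame: the origin (TCP) lies midway between the tips of the shut fingers; the grasp point (between the pads) lies 19 mm behind it; z points along the fingers, y is the direction in which the jaws open and shut (so a half turn about z gives the same grasp; the last joint's range is limited). The gripper opens to 87 mm and grips with 3 to 60 N. Pads are 19 mm wide; open, the fingers measure 117 mm over their backs; the gripper's body (75 mm by 190 mm) begins 51 mm behind the grasp point.
Start: joints at [60.418, 30.224, 82.088, -0, 67.689, -10.227], TCP at [0.207, 0.59, 0.223] pointing down, gripper open.
Joint ranges: [-176.69, 176.69], [-43.24, 126.21], [12.49, 139.97], [-82, 262], [0, 151.66], [-163.58, 163.58]. Speed limits (degrees/s): [159.86, 159.86, 180, 180, 180, 180].

INTERFACE

Orientations are given as a 3x3 rotation matrix whose columns are the frame's x, y, z axes.
In Python, from rig import bot, capture, get_calibration gives the robot as it stands.
- The arm moves only by the tool play_rows, never from a script. Its arguments are lists of equal length, an entry for each row: "fingers": the closure in counts, from 0 (fully open) to 255 (shut); "linear": the shift along the tool's x, y, z in mm, a list of three; "rot": the turn, a rotation vector about the tool's x, y, z in degrees, a list of three. A call has 1 to 20 rows; each row is the pose to reach, as a shift and turn from the pose commanded when the call began, along the tool's axes at that moment; what a row does not reach only later rows make up. A row lasts 1/10 s, in which the tool goes at most 50 mm and 8.59 degrees, less where a joint would pass 70% of its speed; a pose out of reach is approached as far as the arm can. A call with a gripper value outside its range is refused whole. The fingers move at their own pace and stop on an object; the grip force is fixed at half the most. Time passes only in rows, so rows that repeat a pose let the fingers close. It gives the time, the measured TCP pose, the force and the opening at its end, in the units of the state.
- bot.read_state(): the state, without advancing time (a new reading comes with each control period).
- capture(name): name is "side" or "top" or "wrist"; returns the picture (420x560x3 uint8, red, green, blue); there is no depth.
- get_calibration(name): a dict with "vfov" (degrees; the focal length in pixels is half the picture's height over the tangent of half this angle, whatever the lens; pixels are square), "cx", "cy" (the principal point, pixels), "camera_from_world" (4x4, takes a point from world to camera coordinates). Camera axes: x right, y down, z forward; pixel columns grow to the right and rows downward; lengths in m; the calibration is good to about 2 mm. The wrist camera is an equidistant fisheye: a pixel r from the principal point sees the ray r / f radians off the axis. A picture is of the moment at which its call begins: read the wrist's pose just before it. get_calibration takes no time and is no camera call; for the wrist camera it gives the pose at the moment of the call.
- bot.hand_in(): hands the job in, once; it reports no verdict.
The state is a dict: "time_s": time; "joint_positions": joint angles; "qvel": joint speeds; "tau": joint torques, N m; "position": TCP position; "tcp_rot": TCP orientation; "force": force on the tool from outside, world axes, zero at the start; "moment": the same for the moment, N m; "opening": opening from 0.0 (shut) to 1.0 (fully open).
Only numpy, scipy, OpenCV 4.12 (cv2) and the standard library are available. Lean on these libraries where they do the work, as an engineer would, in place of code of your own. Each camera call takes 0.05 s, during which the arm holds its last target.

## Working session

There is one attempt and no reset: what is moved stays moved. The work goes in short steps, Python scripts to look and compute and a tool call to move; the robot and the scene stay as the last step left them, time stands still between calls to the robot, and variables do not carry over. Pictures are saved under pics/ and viewed, and the job is handed in when it is done.

Besides the shell and the picture viewer there is one more tool, called after ">>>" as a command line: name --argument value ..., lists and objects as JSON in quotes. play_rows: Moves the arm, as the interface text tells. Its arguments: {"type":"object","properties":{"fingers":{"type":"array"},"linear":{"type":"array"},"rot":{"type":"array"}},"required":["fingers","linear","rot"]}

```bash
ls; mkdir -p pics; python3 - <<'E'
from rig import bot,capture,get_calibration
import cv2,json
s=bot.read_state();print({k:s[k] for k in ('time_s','position','tcp_rot','force','opening','joint_positions')})
for n in('side','top','wrist'):
    c=get_calibration(n);print(n,c)
    cv2.imwrite(f'pics/{n}0.png',cv2.cvtColor(capture(n),cv2.COLOR_RGB2BGR))
E
```

```text
pics
{'time_s': 0.0, 'position': array([0.20675069, 0.58905662, 0.22157711]), 'tcp_rot': array([[-9.43484571e-01,  3.31414767e-01, -1.05705834e-03],
       [ 3.31416231e-01,  9.43482831e-01, -1.85203355e-03],
       [ 3.83525126e-04, -2.09769137e-03, -9.99997726e-01]]), 'force': array([ 0.06775128, -1.06994136, -0.9323354 ]), 'opening': 0.9987918020569255, 'joint_positions': array([ 6.04176773e+01,  3.02791718e+01,  8.21549997e+01,  3.07673814e-04,
        6.76880094e+01, -1.02277039e+01])}
side {'vfov': 49.16763008845033, 'cx': 279.03134183370133, 'cy': 208.09293989051437, 'camera_from_world': array([[-0.74417991,  0.66797425,  0.00258212,  0.40670856],
       [ 0.41234267,  0.46241897, -0.78494727, -0.08658566],
       [-0.52551858, -0.58307727, -0.61955719,  1.66040708],
       [ 0.        ,  0.        ,  0.        ,  1.        ]])}
top {'vfov': 56.197328131322735, 'cx': 282.4380897594898, 'cy': 213.40073584301697, 'camera_from_world': array([[-0.02623031, -0.99963021, -0.00717099,  0.00190908],
       [-0.98483748,  0.02707138, -0.17135425,  0.54938196],
       [ 0.17148501,  0.00256758, -0.98518338,  1.21234004],
       [ 0.        ,  0.        ,  0.        ,  1.        ]])}
wrist {'vfov': 65.70646984690485, 'cx': 285.75120239573175, 'cy': 211.02350518924337, 'camera_from_world': array([[ 0.33068047,  0.94374044, -0.0020985 , -0.62431971],
       [ 0.90649281, -0.31700902,  0.2788836 , -0.03461794],
       [ 0.26252849, -0.09412363, -0.96032262,  0.39138939],
       [ 0.        ,  0.        ,  0.        ,  1.        ]])}
```

View pics/side0.png

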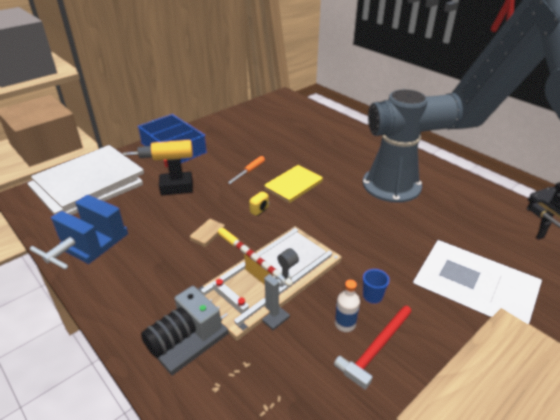

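View pics/top0.png

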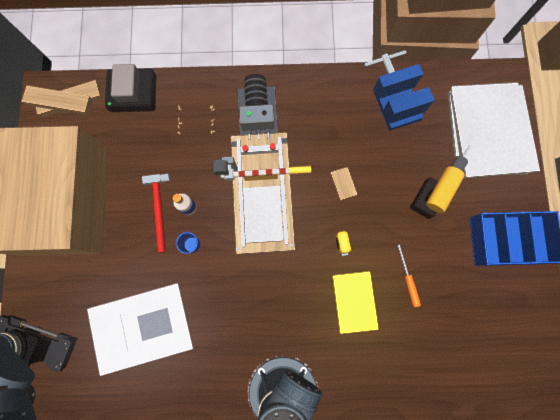

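View pics/wrist0.png

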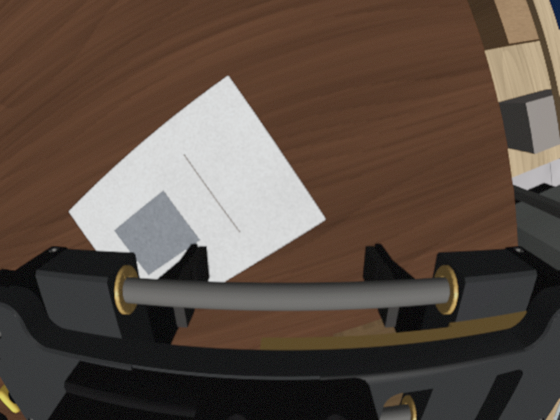

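The top view shows these candidates:
- **Panel:** the white one lying in the track at (264,214). The others are the yellow look-alike at (356,302), the printed sheet at (140,328) and the white stack at (493,128). I choose (264,214).
- **Grip:** yellow, at (300,170). The tape measure at (344,242) is also yellow.

Next I check the choice in a close crop.

```bash
python3 - <<'E'
import cv2
t=cv2.imread('pics/top0.png');cv2.imwrite('pics/c1.png',cv2.resize(t[120:265,200:360],None,fx=4.1,fy=4.1,interpolation=cv2.INTER_CUBIC))
t=cv2.imread('pics/side0.png');cv2.imwrite('pics/c2.png',cv2.resize(t[215:345,180:350],None,fx=4.5,fy=4.5,interpolation=cv2.INTER_CUBIC))
E
```

```text
(no output)
```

View pics/c1.png

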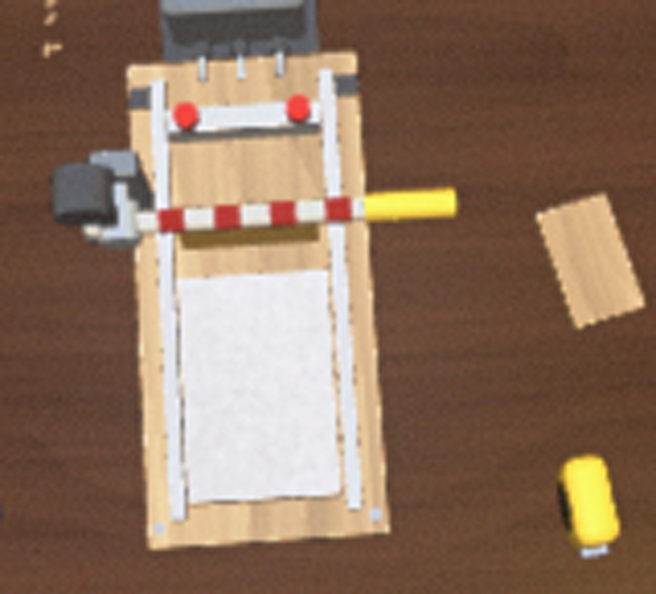

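View pics/c2.png

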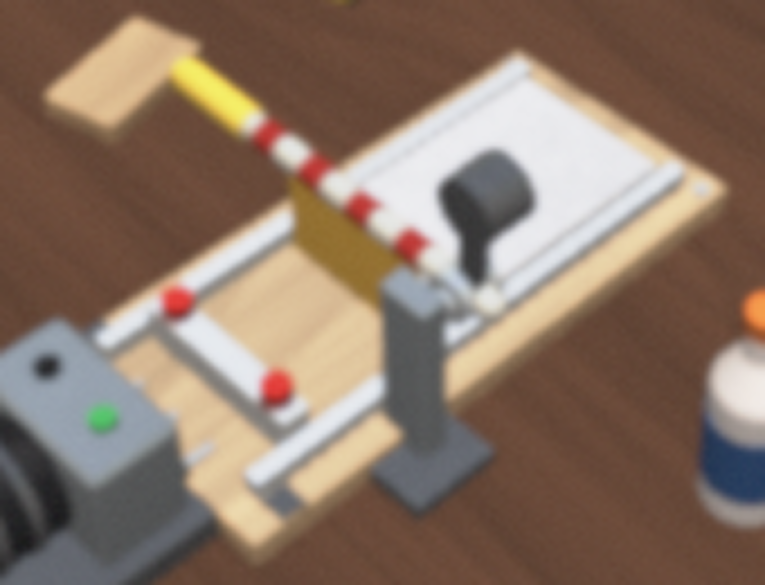

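```bash
cat > h.py <<'E'
import numpy as np
from rig import get_calibration
def ray(c,u,v):
    f=210/np.tan(np.radians(c['vfov']/2));M=np.array(c['camera_from_world']);R=M[:3,:3]
    return -R.T@M[:3,3],R.T@np.array([(u-c['cx'])/f,(v-c['cy'])/f,1])
def onz(c,u,v,z):
    o,d=ray(c,u,v);return o+d*(z-o[2])/d[2]
def proj(c,P):
    f=210/np.tan(np.radians(c['vfov']/2));M=np.array(c['camera_from_world']);q=M[:3,:3]@np.array(P)+M[:3,3]
    return f*q[:2]/q[2]+[c['cx'],c['cy']]
E
python3 - <<'E'
from h import *
t=get_calibration('top');s=get_calibration('side')
T=lambda x,y,z:onz(t,(x+.5)/4.1-.5+200,(y+.5)/4.1-.5+120,z)
S=lambda x,y,z:onz(s,(x+.5)/4.5-.5+180,(y+.5)/4.5-.5+215,z)
P=[T(150,548,.02),T(388,530,.02),T(357,53,.02),T(127,66,.02),S(726,188,.02),S(520,50,.02)]
Q=np.array([[-.24,.095],[-.24,-.095],[.16,-.095],[.16,.095],[-.24,.095],[-.24,-.095]])
P=np.array(P)[:,:2]
def fit(Q,P):
    qc=Q.mean(0);pc=P.mean(0);H=(Q-qc).T@(P-pc);a=np.arctan2(H[0,1]-H[1,0],H[0,0]+H[1,1])
    R=np.array([[np.cos(a),-np.sin(a)],[np.sin(a),np.cos(a)]]);return a,R,pc-R@qc
a,R,o=fit(Q,P);print(np.degrees(a),o,(P-(Q@R.T+o))*1000)
L=lambda p:(R.T@(p[:2]-o))*1000
print('grip top',L(T(365,206,.105)),L(T(456,202,.105)),'side',L(S(252,120,.105)),L(S(183,68,.105)))
print('panel', [L(T(*q,.038)) for q in((189,502),(341,494),(328,271),(180,280))])
print('panel side back', L(S(655,165,.038)),L(S(528,82,.038)))
print('stop',L(T(168,132,.05)),L(T(318,125,.05)))
print('offcut',[L(T(*q,.018)) for q in((537,213),(606,195),(644,304),(578,327))])
print('tape',L(T(590,500,.061)))
print(R,'panelback',R@[-.24,0]+o)
E
```

```text
2.051110984650342 [0.67159206 0.05506318] [[-0.52945905 -1.96832492]
 [ 1.77718364  0.67037422]
 [-2.7742163  -0.3762352 ]
 [-1.76559349  0.34293257]
 [ 2.62008583  0.14963832]
 [ 0.67199937  1.18161501]]
grip top [  1.38415541 -91.09826927] [ 9.39245149e-02 -1.60269357e+02] side [ -1.28179202 -92.77028817] [  -0.94909431 -160.19399355]
panel [array([-208.25457072,   59.09879347]), array([-209.44250761,  -59.28524235]), array([-30.85842661, -60.02480537]), array([-30.69397867,  58.10248796])]
panel side back [-205.28786927   60.62042095] [-204.08971833  -52.36659112]
stop [88.70064917 61.10017183] [ 86.79716562 -59.3222114 ]
offcut [array([  11.67643771, -232.79526993]), array([  23.20563093, -290.15225009]), array([ -69.40482197, -312.45730611]), array([ -84.88975909, -257.79891098])]
tape [-228.34598729 -248.43720021]
[[ 0.9993593  -0.03579099]
 [ 0.03579099  0.9993593 ]] panelback [0.43174583 0.04647334]
```

Close crops confirm the choice: the white panel lies between the rails on the robot's side of the barrier. The grip is to the right, with the stop bar and its red knobs beyond. In station coordinates the panel's back is at x≈-208 mm and the stop face at about +88 mm. Next I work out the approach pose, with the tool tilted so the fingers point forward and 40° down.

```bash
cat >> h.py <<'E'
from scipy.spatial.transform import Rotation as Ro
from rig import bot
A=np.radians(2.05);RS=np.array([[np.cos(A),-np.sin(A),0],[np.sin(A),np.cos(A),0],[0,0,1]]);O=np.array([.6716,.0551,0])
def ori(alpha): # tool z forward, alpha deg below horizontal; tool y = station y
    a=np.radians(alpha);z=np.array([np.cos(a),0,-np.sin(a)]);y=np.array([0,1.,0]);x=np.cross(y,z)
    return RS@np.c_[x,y,z]
def go(pl,alpha):
    s=bot.read_state();R=np.array(s['tcp_rot']);d=R.T@(RS@np.array(pl)+O-s['position'])*1000
    print(np.round(d,1),np.round(Ro.from_matrix(R.T@ori(alpha)).as_rotvec(degrees=True),1))
def where():
    s=bot.read_state();print(s['time_s'],'local',np.round(RS.T@(s['position']-O)*1000,1),'z',np.round(RS.T@s['tcp_rot'][:,2],3),'y',np.round(RS.T@s['tcp_rot'][:,1],3),'F',np.round(RS.T@s['force'],1),'q',np.round(s['joint_positions'],1),round(s['opening'],2))
E
python3 -c "
from h import *
where();go((-.1,-.125,.2),40)"
```

```text
0.15 local [-445.4  550.4  221.8] z [-0.001 -0.001 -1.   ] y [ 0.365  0.931 -0.002] F [-0.   0.2  0.1] q [ 60.4  30.3  82.1   0.   67.7 -10.2] 1.0
[-568.1 -502.7   22.4] [ -9.4 -49.4 -20. ]
```

>>> play_rows --fingers '[255, 255, 255, 255, 255, 255, 255, 255, 255, 255, 255, 255, 255, 255, 255, 255, 255, 255, 255, 255]' --linear '[[-568, -503, 22], [-568, -503, 22], [-568, -503, 22], [-568, -503, 22], [-568, -503, 22], [-568, -503, 22], [-568, -503, 22], [-568, -503, 22], [-568, -503, 22], [-568, -503, 22], [-568, -503, 22], [-568, -503, 22], [-568, -503, 22], [-568, -503, 22], [-568, -503, 22], [-568, -503, 22], [-568, -503, 22], [-568, -503, 22], [-568, -503, 22], [-568, -503, 22]]' --rot '[[-9.4, -49.4, -20], [-9.4, -49.4, -20], [-9.4, -49.4, -20], [-9.4, -49.4, -20], [-9.4, -49.4, -20], [-9.4, -49.4, -20], [-9.4, -49.4, -20], [-9.4, -49.4, -20], [-9.4, -49.4, -20], [-9.4, -49.4, -20], [-9.4, -49.4, -20], [-9.4, -49.4, -20], [-9.4, -49.4, -20], [-9.4, -49.4, -20], [-9.4, -49.4, -20], [-9.4, -49.4, -20], [-9.4, -49.4, -20], [-9.4, -49.4, -20], [-9.4, -49.4, -20], [-9.4, -49.4, -20]]'

```text
time_s: 2.15
position: [0.5869, 0.0684, 0.2902]
tcp_rot: [[-0.676, 0.025, 0.736], [-0.022, 0.998, -0.054], [-0.736, -0.053, -0.674]]
force: [-0.1, 0.1, 0.8]
opening: 0.003
```

```bash
python3 -c "
from h import *
where();go((-.1,-.125,.2),40);go((-.1,-.125,.055),40);go((0,-.125,.055),40)
from rig import capture;import cv2
cv2.imwrite('pics/side1.png',cv2.cvtColor(capture('side'),cv2.COLOR_RGB2BGR))"
```

```text
2.15 local [-84.2  16.3 290.2] z [ 0.734 -0.081 -0.674] y [ 0.061  0.997 -0.053] F [-0.1  0.1  0.8] q [-4.200e+00  1.400e+01  1.184e+02 -8.190e+01  1.000e-01 -1.210e+01] 0.0
[  76.8 -137.    60.7] [-4.6 -2.6 -0. ]
[ 183.6 -129.3  158.5] [-4.6 -2.6 -0. ]
[ 115.9 -123.3  231.9] [-4.6 -2.6 -0. ]
```

View pics/side1.png

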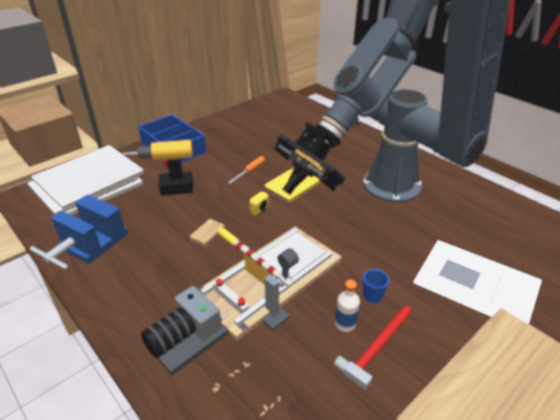

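The side view shows the arm above the panel, and nothing has been touched. J5 has run to 0, the wrist singularity, with J4 at its lower limit, so the forearm already lines up with the tool. To point the fingers flatter I need J4≈180. I'll work out a wrist-flip sequence that goes through J4=90.

```bash
cat >> h.py <<'E'
def fkR(q1,q23,q4,q5,q6):
    return (Ro.from_euler('z',q1,degrees=True)*Ro.from_euler('y',q23,degrees=True)*Ro.from_euler('z',q4,degrees=True)*Ro.from_euler('y',q5,degrees=True)*Ro.from_euler('z',90+q6,degrees=True)).as_matrix()
def rows(seq,Lt=.27):
    # seq: list of (R_world, tcp_world) ; print as rows
    s=bot.read_state();R0=np.array(s['tcp_rot']);p0=np.array(s['position'])
    print([[int(round(v)) for v in R0.T@(p-p0)*1000] for R,p in seq])
    print([[float(round(v,1)) for v in Ro.from_matrix(R0.T@R).as_rotvec(degrees=True)] for R,p in seq])
E
python3 - <<'E'
from h import *
s=bot.read_state();q=s['joint_positions'];q23=q[1]+q[2]
print(np.round(fkR(q[0],q23,*q[3:])-s['tcp_rot'],3))
W=s['position']-.27*s['tcp_rot'][:,2]
seq=[]
for i in range(20):
    q5=min(25,8*(i+1)); f=max(0,i-2)/26
    q4=-80+260*f;q6=-12-82*f
    R=fkR(q[0],q23,q4,q5,q6);sh=np.array([-.03,-.12,0])*min(1,(i+1)/8)
    seq.append((R,W+sh+.27*R[:,2]))
rows(seq);print([np.round(p,2).tolist() for R,p in seq])
E
```

```text
[[-0.  0.  0.]
 [-0.  0. -0.]
 [ 0. -0. -0.]]
[[12, -51, -5], [24, -102, -14], [35, -151, -29], [58, -164, -33], [78, -170, -35], [96, -172, -37], [112, -172, -39], [125, -170, -41], [133, -152, -41], [136, -132, -41], [137, -112, -41], [134, -93, -41], [127, -74, -41], [117, -56, -41], [105, -41, -41], [90, -28, -41], [73, -18, -41], [54, -11, -41], [35, -7, -41], [15, -6, -41]]
[[7.7, 1.8, 2.1], [15.5, 3.6, 2.1], [23.3, 5.4, 2.0], [23.5, 8.4, 8.8], [22.4, 11.1, 15.5], [21.1, 13.6, 22.2], [19.5, 16.0, 29.0], [17.6, 18.3, 35.7], [15.5, 20.3, 42.4], [13.2, 22.1, 49.2], [10.7, 23.7, 55.9], [8.0, 25.1, 62.6], [5.1, 26.1, 69.3], [2.1, 26.9, 76.1], [-1.0, 27.4, 82.8], [-4.2, 27.5, 89.5], [-7.4, 27.3, 96.2], [-10.7, 26.8, 102.9], [-14.0, 25.9, 109.6], [-17.2, 24.7, 116.2]]
[[0.58, 0.02, 0.29], [0.56, -0.03, 0.29], [0.54, -0.08, 0.29], [0.52, -0.1, 0.28], [0.5, -0.1, 0.27], [0.49, -0.1, 0.25], [0.48, -0.1, 0.24], [0.47, -0.1, 0.23], [0.46, -0.08, 0.23], [0.46, -0.06, 0.22], [0.46, -0.04, 0.22], [0.47, -0.03, 0.22], [0.47, -0.01, 0.23], [0.48, 0.01, 0.23], [0.49, 0.03, 0.24], [0.5, 0.04, 0.25], [0.51, 0.05, 0.27], [0.52, 0.06, 0.28], [0.53, 0.06, 0.29], [0.55, 0.06, 0.31]]
```

>>> play_rows --fingers '[255, 255, 255, 255, 255, 255, 255, 255, 255, 255, 255, 255, 255, 255, 255, 255, 255, 255, 255, 255]' --linear '[[12, -51, -5], [24, -102, -14], [35, -151, -29], [58, -164, -33], [78, -170, -35], [96, -172, -37], [112, -172, -39], [125, -170, -41], [133, -152, -41], [136, -132, -41], [137, -112, -41], [134, -93, -41], [127, -74, -41], [117, -56, -41], [105, -41, -41], [90, -28, -41], [73, -18, -41], [54, -11, -41], [35, -7, -41], [15, -6, -41]]' --rot '[[7.7, 1.8, 2.1], [15.5, 3.6, 2.1], [23.3, 5.4, 2.0], [23.5, 8.4, 8.8], [22.4, 11.1, 15.5], [21.1, 13.6, 22.2], [19.5, 16.0, 29.0], [17.6, 18.3, 35.7], [15.5, 20.3, 42.4], [13.2, 22.1, 49.2], [10.7, 23.7, 55.9], [8.0, 25.1, 62.6], [5.1, 26.1, 69.3], [2.1, 26.9, 76.1], [-1.0, 27.4, 82.8], [-4.2, 27.5, 89.5], [-7.4, 27.3, 96.2], [-10.7, 26.8, 102.9], [-14.0, 25.9, 109.6], [-17.2, 24.7, 116.2]]'

```text
time_s: 4.2
position: [0.5458, 0.0647, 0.3081]
tcp_rot: [[0.055, 0.712, 0.7], [0.822, -0.431, 0.374], [0.567, 0.554, -0.609]]
force: [-0.4, -0.5, 0.6]
opening: 0.007
```

```bash
python3 - <<'E'
from h import *
where()
from scipy.optimize import least_squares
s=bot.read_state()
D=[(30.28,82.155,np.hypot(.20675,.58906),.22158,1,180.1*1.0),]
print(np.round(s['position'],4).tolist(),s['joint_positions'].round(2).tolist())
q=s['joint_positions'];R=s['tcp_rot']
# wrist eqs: p = Rz(q1)[a1 + L1 s2 + L2 s23 + e c23, 0, h + L1 c2 + L2 c23 - e s23] + Lt z
def P(x,q):
    a,h,L1,L2,e,Lt=x;q=np.radians(q)
    r=a+L1*np.sin(q[1])+L2*np.sin(q[1]+q[2])+e*np.cos(q[1]+q[2]);z=h+L1*np.cos(q[1])+L2*np.cos(q[1]+q[2])-e*np.sin(q[1]+q[2])
    d=np.degrees(q);Rm=fkR(d[0],d[1]+d[2],*d[3:])
    return np.array([r*np.cos(q[0]),r*np.sin(q[0]),z])+Lt*Rm[:,2]
data=[(np.array([60.4177,30.279,82.155,0,67.688,-10.228]),[.20675,.58906,.22158]),(np.array([-4.2,14,118.4,-81.9,.1,-12.1]),[.5869,.0684,.2902]),(q,s['position'])]
f=least_squares(lambda x:np.concatenate([P(x,a)-b for a,b in data]+[0.02*(x-[0,.3,.45,.45,0,.25])]),[0,.3,.45,.45,0,.25])
print(f.x.round(3),np.round(f.fun[:9]*1000,1))
E
```

```text
4.2 local [-125.3   14.1  308.1] z [ 0.713  0.348 -0.609] y [ 0.696 -0.456  0.554] F [-0.4 -0.5  0.6] q [-27.8  11.6 123.   79.5  41.9 -72.3] 0.01
[0.5458, 0.0647, 0.3081] [-27.77, 11.57, 123.01, 79.53, 41.9, -72.33]
[-0.131  0.742  0.51   0.644  0.286  0.451] [  94.8  -57.8   -0.4   18.7 -113.7   -3.   -28.    -2.8    3.2]
```

```bash
cat > fit.py <<'E'
from h import *
from scipy.optimize import least_squares
def P(x,q):
    a,h,L1,L2,e,Lt,d,w=x;d_=q;q=np.radians(q)
    c,s=np.cos,np.sin;z_=Ro.from_euler
    Rz=z_('z',d_[0],degrees=True).as_matrix();R3=z_('y',d_[1]+d_[2],degrees=True).as_matrix();R2=z_('y',d_[1],degrees=True).as_matrix()
    R5=z_('z',d_[3],degrees=True).as_matrix()
    R=fkR(d_[0],d_[1]+d_[2],*d_[3:])
    return Rz@(np.array([a,d,h])+R2@[0,0,L1]+R3@(np.array([e,0,L2])+R5@[0,w,0]))+Lt*R[:,2]
data=[(np.array([60.4177,30.279,82.155,0,67.688,-10.228]),[.20675,.58906,.22158]),(np.array([-4.2,14,118.4,-81.9,.1,-12.1]),[.5869,.0684,.2902]),(np.array([-27.77, 11.57, 123.01, 79.53, 41.9, -72.33]),[0.5458, 0.0647, 0.3081])]
def fit(data):
    x0=np.array([0,.2,.45,.45,0,.25,.05,.05])
    return least_squares(lambda x:np.concatenate([np.ravel(P(x,a)-b) for a,b in data]+[0.003*(x-x0)]),x0)
if __name__=='__main__':
    f=fit(data);print(f.x.round(3),np.round(f.fun[:9]*1000,1))
E
python3 fit.py
```

```text
[-0.     0.27   0.59   0.39   0.112  0.305  0.111 -0.   ] [-0.2  0.1 -0.  -0.1 -0.3  0.2  0.1  0.  -0.2]
```

The kinematic model fits to 0.3 mm. Next I solve IK for the barrier poses and choose a tilt and branch.

```bash
cat >> fit.py <<'E'
X=[0,.27,.59,.39,.112,.305,.111,0]
LO=np.array([-176,-43,12.5,-82,0,-163]);HI=np.array([176,126,139.9,262,151,163])
def ik(R,p,q0):
    best=None
    for g in (q0,np.array(q0)+[0,5,5,20,15,0],np.array(q0)-[0,5,5,20,-15,0]):
        f=least_squares(lambda q:np.r_[(P(X,q)-p)*100,10*Ro.from_matrix(fkR(q[0],q[1]+q[2],*q[3:]).T@R).as_rotvec()],np.clip(g,LO+.01,HI-.01),bounds=(LO,HI),x_scale=10)
        if best is None or f.cost<best.cost: best=f
    return best.x.round(1),best.cost
def oriU(alpha,yaw=0): # camera-up variant, tool y=-station y
    R=ori(alpha)@np.diag([-1,-1,1]); return RS@Ro.from_euler('z',yaw,degrees=True).as_matrix()@RS.T@R
def L2W(p): return RS@np.array(p)+O
E
python3 - <<'E'
from fit import *
for yaw in (0,20):
  for al in (45,35,25,15):
    for pl in [(-.1,-.125,.2),(-.1,-.125,.055),(0,-.125,.055),(0,-.058,.235),(0,-.024,.27)]:
        for U,q0 in ((oriU(al,yaw),[-20,30,110,180,20,-94]),):
            q,c=ik(U,L2W(pl),q0);print(yaw,al,pl,q,round(c,4))
E
```

```text
0 45 (-0.1, -0.125, 0.2) [-30.2  24.5 124.1 110.6  23.7 -46.3] 0.0
0 45 (-0.1, -0.125, 0.055) [-30.2  47.6 128.2 145.3  41.5 -86.6] 0.0
0 45 (0, -0.125, 0.055) [-23.3  46.6 113.9 140.3  28.3 -72.4] 0.0
0 45 (0, -0.058, 0.235) [-15.3  24.8 110.1  83.6  12.3  -5.9] 0.0
0 45 (0, -0.024, 0.27) [-11.1  21.2 108.2  56.   11.2  25.2] 0.0
0 35 (-0.1, -0.125, 0.2) [-33.4  30.2 130.8 133.   40.5 -73.1] 0.0
0 35 (-0.1, -0.125, 0.055) [-33.4  56.4 132.9 147.7  62.7 -96. ] 0.0
0 35 (0, -0.125, 0.055) [-25.3  52.  118.5 148.9  46.7 -84. ] 0.0
0 35 (0, -0.058, 0.235) [-16.8  27.7 116.8 138.5  23.5 -62. ] 0.0
0 35 (0, -0.024, 0.27) [-12.2  23.4 115.2 136.9  17.2 -56.5] 0.0
0 25 (-0.1, -0.125, 0.2) [-36.4  39.4 136.5 140.2  61.8 -87.1] 0.0
0 25 (-0.1, -0.125, 0.055) [ -36.4   66.8  135.5  145.4   83.  -103.8] 0.0
0 25 (0, -0.125, 0.055) [-27.1  59.1 121.2 150.9  65.2 -90.1] 0.0
0 25 (0, -0.058, 0.235) [-18.   33.  122.4 152.5  42.3 -77.7] 0.0
0 25 (0, -0.024, 0.27) [-13.2  28.  121.1 155.9  35.7 -76.6] 0.0
0 15 (-0.1, -0.125, 0.2) [-39.1  50.6 139.9 139.8  82.5 -96.9] 0.0108
0 15 (-0.1, -0.125, 0.055
[... 904 characters left out ...]
3  35.2 -33.6] 0.0
20 25 (-0.1, -0.125, 0.2) [-46.6  38.1 128.1 104.5  60.7 -75.2] 0.0
20 25 (-0.1, -0.125, 0.055) [-46.6  61.4 127.3 114.7  68.4 -98.7] 0.0
20 25 (0, -0.125, 0.055) [-36.6  57.7 114.5 117.9  61.1 -82.4] 0.0
20 25 (0, -0.058, 0.235) [-29.3  33.8 117.6 112.7  50.1 -60.9] 0.0
20 25 (0, -0.024, 0.27) [-25.1  29.  117.5 112.9  46.2 -55.9] 0.0
20 15 (-0.1, -0.125, 0.2) [-49.5  46.8 130.5 107.7  74.2 -87.3] 0.0
20 15 (-0.1, -0.125, 0.055) [ -49.5   69.4  126.7  111.7   80.5 -105.4] 0.0
20 15 (0, -0.125, 0.055) [-38.7  64.3 114.6 119.   74.4 -89. ] 0.0
20 15 (0, -0.058, 0.235) [-31.3  40.4 120.9 120.9  64.5 -73.5] 0.0
20 15 (0, -0.024, 0.27) [-27.1  35.3 121.5 123.3  60.8 -70. ] 0.0
```

```bash
python3 - <<'E'
from fit import *
R=oriU(30); rows([(R,L2W((-.1,-.125,.2)))])
s=bot.read_state();R0=s['tcp_rot'];rv=Ro.from_matrix(R0.T@R).as_rotvec();q=s['joint_positions']
for f in (.25,.5,.75,1):
    p=s['position']+f*(L2W((-.1,-.125,.2))-s['position']);q,c=ik(R0@Ro.from_rotvec(rv*f).as_matrix(),p,q);print(q,c)
E
```

```text
[[-173, 21, 35]]
[[-23.8, -1.4, 58.2]]
[-31.4  16.9 127.7  96.5  42.1 -79.2] 8.859277744181285e-29
[-33.8  22.9 131.1 112.5  44.5 -83.8] 3.325874736786074e-28
[-34.9  29.  133.2 126.3  47.9 -84.5] 7.175421082018891e-29
[-35.   34.3 133.8 137.8  50.8 -80.8] 1.3727163584513937e-28
```

>>> play_rows --fingers '[255, 255, 255, 255, 255, 255, 255, 255, 255, 255]' --linear '[[-22, 3, 4], [-43, 5, 9], [-65, 8, 13], [-87, 11, 18], [-108, 13, 22], [-130, 16, 26], [-151, 18, 31], [-173, 21, 35], [-173, 21, 35], [-173, 21, 35]]' --rot '[[-3, -0.2, 7.3], [-6, -0.4, 14.6], [-9, -0.5, 21.8], [-11.9, -0.7, 29.1], [-14.9, -0.9, 36.4], [-17.9, -1, 43.7], [-20.8, -1.2, 50.9], [-23.8, -1.4, 58.2], [-23.8, -1.4, 58.2], [-23.8, -1.4, 58.2]]'

```text
time_s: 5.2
position: [0.5759, -0.0734, 0.2001]
tcp_rot: [[0.501, 0.042, 0.865], [0.025, -0.999, 0.034], [0.865, 0.005, -0.501]]
force: [-0.3, 0.0, 0.5]
opening: 0.003
```

```bash
python3 - <<'E'
from fit import *
where();R=oriU(30)
rows([(R,L2W(p)) for p in [(-.1,-.125,.2),(-.1,-.125,.055),(0.003,-.125,.055)]])
from rig import capture;import cv2
a=cv2.cvtColor(capture('side'),cv2.COLOR_RGB2BGR)
cv2.imwrite('pics/side2.png',cv2.resize(a[60:360,130:430],None,fx=2,fy=2))
E
```

```text
5.2 local [-100.2 -125.   200.1] z [ 0.865  0.003 -0.501] y [ 0.006 -1.     0.005] F [-0.3  0.1  0.5] q [-35.1  34.2 133.4 137.   50.4 -80.6] 0.0
[[0, 0, 0], [-125, -1, 73], [-74, 0, 162]]
[[-0.2, 0.1, 0.4], [-0.2, 0.1, 0.4], [-0.2, 0.1, 0.4]]
```

View pics/side2.png

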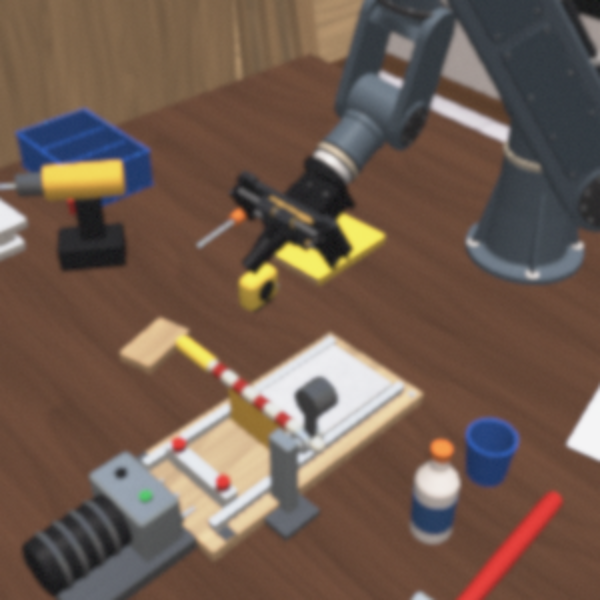

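The view shows the gripper tilted, fingers shut, hovering robot-side and right of the grip with nothing touched. Next: forward, down, then under the grip.

```bash
python3 - <<'E'
from fit import *
R=oriU(30)
rows([(R,L2W(p)) for p in [(-.06,-.115,.2),(-.06,-.115,.15),(-.06,-.115,.105),(-.06,-.115,.06),(-.025,-.115,.06),(0.007,-.115,.06)]])
E
```

```text
[[20, -10, 35], [-24, -10, 60], [-63, -10, 83], [-102, -10, 105], [-84, -10, 136], [-68, -10, 163]]
[[-0.2, 0.0, 0.4], [-0.2, 0.0, 0.4], [-0.2, 0.0, 0.4], [-0.2, 0.0, 0.4], [-0.2, 0.0, 0.4], [-0.2, 0.0, 0.4]]
```

>>> play_rows --fingers '[255, 255, 255, 255, 255, 255, 255, 255, 255, 255, 255]' --linear '[[20, -10, 35], [-2, -10, 48], [-24, -10, 60], [-63, -10, 83], [-102, -10, 105], [-102, -10, 105], [-102, -10, 105], [-93, -10, 120], [-84, -10, 136], [-68, -10, 163], [-68, -10, 163]]' --rot '[[0, 0, 0], [0, 0, 0], [0, 0, 0], [0, 0, 0], [0, 0, 0], [0, 0, 0], [0, 0, 0], [0, 0, 0], [0, 0, 0], [0, 0, 0], [0, 0, 0]]'

```text
time_s: 6.35
position: [0.6884, -0.0612, 0.0704]
tcp_rot: [[0.484, 0.041, 0.874], [0.03, -0.999, 0.03], [0.874, 0.012, -0.485]]
force: [0.6, 0.1, 0.2]
opening: 0.005
```

```bash
python3 - <<'E'
from fit import *
where();R=np.array(bot.read_state()['tcp_rot'])
# arc: hinge y .095 z .105, r=210; offset of TCP below bar .0237 normal
seq=[]
for th in (0,.1,.2,.3,.4,.5,.6,.7,.8,.9,1.0):
    off=.028
    y=.095-.21*np.cos(th)+off*np.sin(th)*-1; z=.105+.21*np.sin(th)-off*np.cos(th)
    seq.append((R,L2W((.007,y,z))));print(round(th,1),round(y,3),round(z,3))
rows(seq)
from rig import capture;import cv2
a=cv2.cvtColor(capture('side'),cv2.COLOR_RGB2BGR)
cv2.imwrite('pics/side3.png',cv2.resize(a[160:340,130:350],None,fx=3,fy=3))
E
```

```text
6.35 local [  12.7 -116.8   70.4] z [ 0.875 -0.001 -0.485] y [ 0.005 -1.     0.012] F [0.6 0.  0.2] q [-24.6  53.8 118.7 151.2  54.3 -86.6] 0.01
0 -0.115 0.077
0.1 -0.117 0.098
0.2 -0.116 0.119
0.3 -0.114 0.14
0.4 -0.109 0.161
0.5 -0.103 0.181
0.6 -0.094 0.2
0.7 -0.084 0.219
0.8 -0.071 0.236
0.9 -0.057 0.252
1.0 -0.042 0.267
[[3, -2, -8], [21, 0, -18], [40, 0, -29], [58, -2, -39], [77, -6, -49], [94, -13, -59], [111, -21, -68], [128, -31, -77], [143, -44, -85], [157, -57, -93], [170, -73, -100]]
[[0.0, 0.0, 0.0], [0.0, 0.0, 0.0], [0.0, 0.0, 0.0], [0.0, 0.0, 0.0], [0.0, 0.0, 0.0], [0.0, 0.0, 0.0], [0.0, 0.0, 0.0], [0.0, 0.0, 0.0], [0.0, 0.0, 0.0], [0.0, 0.0, 0.0], [0.0, 0.0, 0.0]]
```

View pics/side3.png

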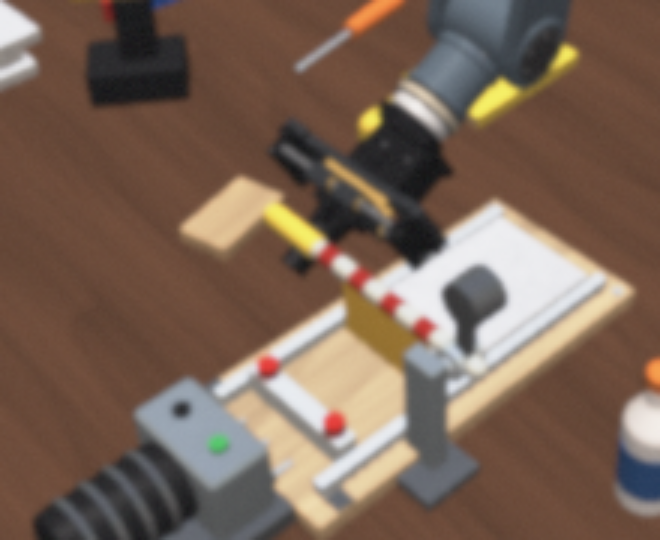

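The fingertips now show beneath and past the yellow grip, at about (298,262) in the crop. Before lifting I re-read the settled pose.

```bash
python3 - <<'E'
from fit import *
where()
E
```

```text
6.4 local [  10.3 -116.3   68.8] z [ 0.872 -0.    -0.489] y [ 0.005 -1.     0.01 ] F [-0.4  0.3 -0.9] q [-24.6  53.8 118.9 151.2  54.3 -86.7] 0.01
```

>>> play_rows --fingers '[255, 255, 255, 255, 255, 255, 255, 255, 255, 255, 255, 255, 255, 255, 255, 255, 255, 255, 255, 255]' --linear '[[15, 0, -8], [24, 1, -14], [33, 2, -19], [42, 1, -24], [51, 1, -30], [61, 0, -35], [69, -1, -40], [79, -3, -45], [87, -6, -50], [96, -9, -55], [105, -12, -60], [113, -16, -65], [121, -21, -70], [130, -26, -75], [138, -31, -79], [145, -37, -84], [152, -44, -88], [159, -51, -92], [166, -58, -96], [173, -65, -100]]' --rot '[[0, 0, 0], [0, 0, 0], [0, 0, 0], [0, 0, 0], [0, 0, 0], [0, 0, 0], [0, 0, 0], [0, 0, 0], [0, 0, 0], [0, 0, 0], [0, 0, 0], [0, 0, 0], [0, 0, 0], [0, 0, 0], [0, 0, 0], [0, 0, 0], [0, 0, 0], [0, 0, 0], [0, 0, 0], [0, 0, 0]]'

```text
time_s: 8.4
position: [0.6801, 0.0058, 0.26]
tcp_rot: [[0.5, 0.039, 0.865], [0.022, -0.999, 0.032], [0.866, 0.003, -0.501]]
force: [-0.3, -0.0, -0.1]
opening: 0.005
```

```bash
python3 - <<'E'
from fit import *
where()
from rig import capture;import cv2
a=cv2.cvtColor(capture('side'),cv2.COLOR_RGB2BGR)
cv2.imwrite('pics/side4.png',cv2.resize(a[100:340,130:400],None,fx=2.5,fy=2.5))
E
```

```text
8.4 local [  6.8 -49.6 260. ] z [ 0.866  0.001 -0.501] y [ 0.003 -1.     0.003] F [-0.3 -0.  -0.1] q [-16.   27.  117.6 144.6  27.8 -67.4] 0.0
```

View pics/side4.png

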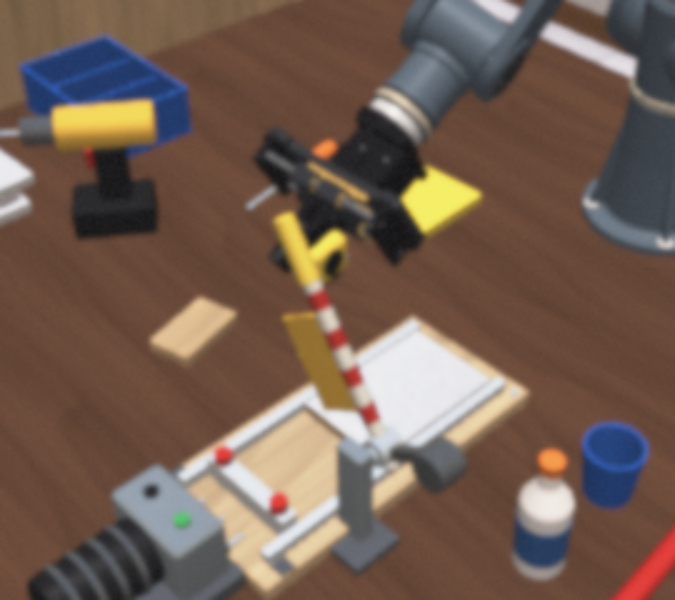

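The barrier is up and leaning well past balance; the grip is at (290,235) and the counterweight has swung to the left. Now I retreat straight back, out of its plane.

>>> play_rows --fingers '[255, 255, 255, 255, 255, 255]' --linear '[[-15, 0, -26], [-30, 0, -52], [-50, 0, -87], [-60, 0, -104], [-60, 0, -104], [-60, 0, -104]]' --rot '[[0, 0, 0], [0, 0, 0], [0, 0, 0], [0, 0, 0], [0, 0, 0], [0, 0, 0]]'

```text
time_s: 9.05
position: [0.5609, -0.0001, 0.2599]
tcp_rot: [[0.499, 0.038, 0.866], [0.022, -0.999, 0.031], [0.866, 0.004, -0.5]]
force: [0.7, -0.7, -0.2]
opening: 0.004
```

```bash
python3 - <<'E'
from fit import *
where()
s=bot.read_state();q0=np.array(s['joint_positions'])
for nm,R in (('U',oriU(90)),('D',ori(90))):
    for h in (.16,.027):
        print(nm,h,ik(R,L2W((-.245,0,h)),[-5,20,110,0,50,-94 if nm=='D' else 86]))
from rig import capture;import cv2
a=cv2.cvtColor(capture('side'),cv2.COLOR_RGB2BGR);cv2.imwrite('pics/side5.png',a)
a=cv2.cvtColor(capture('top'),cv2.COLOR_RGB2BGR);cv2.imwrite('pics/top5.png',cv2.resize(a[100:340,180:400],None,fx=2.5,fy=2.5))
E
```

```text
9.05 local [-112.6  -51.2  259.9] z [ 0.866  0.    -0.5  ] y [ 0.002 -1.     0.004] F [ 0.7 -0.7 -0.2] q [-23.8  22.5 134.2 143.9  39.9 -74.6] 0.0
U 0.16 (array([ -8.8,  21.5, 113.2,   0. ,  45.3,  79.2]), np.float64(1.9076183743206083e-26))
U 0.027 (array([ -8.8,  38.1, 118.7,  -0. ,  23.2,  79.2]), np.float64(4.901655356099111e-28))
D 0.16 (array([  -8.8,   21.5,  113.2,   -0. ,   45.3, -100.8]), np.float64(4.905127643059374e-26))
D 0.027 (array([  -8.8,   38.1,  118.7,   -0. ,   23.2, -100.8]), np.float64(2.2990139595993098e-27))
```

View pics/side5.png

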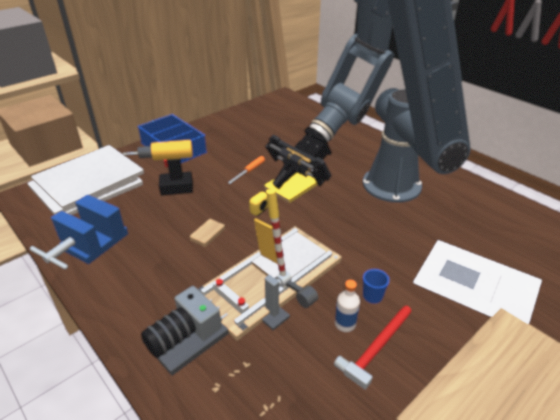

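View pics/top5.png

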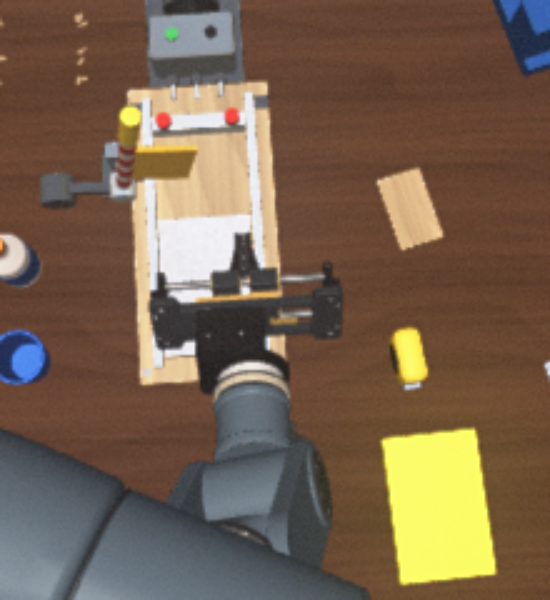

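The top view confirms the arm is at its raised stop, with the plate sticking out to the right and clear of the track. The panel is still in place. Now I unflip the wrist to tool-down behind the panel.

```bash
python3 - <<'E'
from fit import *
s=bot.read_state();q0=np.array(s['joint_positions']);q1=np.array([-8.8,21.5,113.2,0,45.3,-100.8])
seq=[];N=22
for i in range(1,N+1):
    f=i/N;q=q0+(q1-q0)*f;q[4]+=10*np.sin(np.pi*f)
    seq.append((fkR(q[0],q[1]+q[2],*q[3:]),P(X,q)))
pr=s['tcp_rot'];m=[]
for R,p in seq: m.append(np.degrees(Ro.from_matrix(pr.T@R).magnitude()));pr=R
print(np.round(m,1));print([np.round(RS.T@(p-O)*1000).astype(int).tolist() for R,p in seq])
rows(seq)
E
```

```text
[8.6 8.5 8.5 8.4 8.4 8.3 8.3 8.2 8.2 8.1 8.1 8.1 8.1 8.1 8.1 8.1 8.1 8.2
 8.2 8.2 8.2 8.3]
[[-102, -25, 267], [-98, 3, 272], [-97, 31, 276], [-101, 57, 278], [-107, 83, 277], [-117, 106, 275], [-129, 126, 271], [-144, 143, 264], [-160, 156, 256], [-177, 165, 247], [-194, 170, 236], [-211, 170, 225], [-227, 166, 214], [-240, 157, 202], [-252, 145, 191], [-261, 130, 181], [-266, 111, 172], [-269, 91, 165], [-268, 69, 160], [-263, 46, 158], [-256, 23, 158], [-245, 0, 160]]
[[11, -26, 5], [18, -54, 6], [21, -82, 4], [21, -109, 1], [18, -134, -5], [11, -157, -12], [1, -178, -21], [-11, -195, -30], [-26, -208, -40], [-43, -217, -50], [-61, -221, -60], [-79, -222, -69], [-97, -218, -76], [-113, -209, -82], [-129, -197, -87], [-142, -182, -89], [-152, -164, -90], [-160, -143, -89], [-163, -121, -85], [-164, -98, -80], [-160, -75, -74], [-153, -52, -66]]
[[4.9, 1.4, -6.9], [9.8, 2.8, -13.7], [14.7, 4.2, -20.5], [19.7, 5.5, -27.2], [24.6, 6.7, -33.8], [29.6, 7.8, -40.5], [34.5, 8.7, -47.1], [39.3, 9.4, -53.7], [44.0, 9.9, -60.3], [48.7, 10.3, -67.0], [53.2, 10.4, -73.7], [57.5, 10.3, -80.6], [61.7, 10.0, -87.5], [65.6, 9.5, -94.6], [69.4, 8.8, -101.7], [72.9, 8.0, -109.1], [76.3, 7.0, -116.5], [79.4, 5.9, -124.1], [82.3, 4.6, -131.8], [85.0, 3.3, -139.6], [87.6, 1.8, -147.6], [89.9, 0.2, -155.5]]
```

>>> play_rows --fingers '[255, 255, 255, 255, 255, 255, 255, 255, 255, 255, 255, 255, 255, 255, 255, 255, 255, 255, 255, 255]' --linear '[[11, -26, 5], [18, -54, 6], [21, -82, 4], [21, -109, 1], [18, -134, -5], [11, -157, -12], [1, -178, -21], [-11, -195, -30], [-26, -208, -40], [-43, -217, -50], [-61, -221, -60], [-79, -222, -69], [-97, -218, -76], [-113, -209, -82], [-129, -197, -87], [-142, -182, -89], [-152, -164, -90], [-160, -143, -89], [-163, -121, -85], [-164, -98, -80]]' --rot '[[4.9, 1.4, -6.9], [9.8, 2.8, -13.7], [14.7, 4.2, -20.5], [19.7, 5.5, -27.2], [24.6, 6.7, -33.8], [29.6, 7.8, -40.5], [34.5, 8.7, -47.1], [39.3, 9.4, -53.7], [44.0, 9.9, -60.3], [48.7, 10.3, -67.0], [53.2, 10.4, -73.7], [57.5, 10.3, -80.6], [61.7, 10.0, -87.5], [65.6, 9.5, -94.6], [69.4, 8.8, -101.7], [72.9, 8.0, -109.1], [76.3, 7.0, -116.5], [79.4, 5.9, -124.1], [82.3, 4.6, -131.8], [85.0, 3.3, -139.6]]'

```text
time_s: 11.15
position: [0.407, 0.0914, 0.1573]
tcp_rot: [[-0.982, 0.188, -0.031], [0.18, 0.968, 0.173], [0.063, 0.165, -0.984]]
force: [1.0, 0.0, -0.3]
opening: 0.002
```

```bash
python3 - <<'E'
from fit import *
where();rows([(ori(90),L2W((-.245,0,.16)))])
E
```

```text
11.15 local [-263.1   45.7  157.3] z [-0.025  0.174 -0.984] y [0.222 0.961 0.165] F [ 1.  -0.  -0.3] q [-10.1  21.6 114.9  12.9  47.8 -98.5] 0.0
[[-27, -39, -11]]
[[9.8, -2.6, -12.7]]
```

>>> play_rows --fingers '[140, 140, 140, 140, 140]' --linear '[[-14, -20, -6], [-27, -39, -11], [-27, -39, -11], [-27, -39, -11], [-27, -39, -11]]' --rot '[[4.9, -1.3, -6.3], [9.8, -2.6, -12.7], [9.8, -2.6, -12.7], [9.8, -2.6, -12.7], [9.8, -2.6, -12.7]]'

```text
time_s: 11.65
position: [0.4241, 0.0481, 0.1595]
tcp_rot: [[-1.0, -0.029, -0.003], [-0.029, 1.0, 0.006], [0.003, 0.006, -1.0]]
force: [0.1, 0.2, 0.6]
opening: 0.375
```

```bash
python3 - <<'E'
from fit import *
where();rows([(ori(90),L2W((-.245,0,.16))),(ori(90),L2W((-.245,0,.027)))])
from rig import capture;import cv2
a=cv2.cvtColor(capture('wrist'),cv2.COLOR_RGB2BGR);cv2.imwrite('pics/w6.png',a)
E
```

```text
11.65 local [-247.6    1.8  159.5] z [-0.003  0.006 -1.   ] y [0.007 1.    0.006] F [0.1 0.2 0.6] q [  -8.8   21.4  113.3    0.4   45.5 -100.8] 0.37
[[-3, -2, 0], [-3, -3, 133]]
[[0.3, -0.2, -0.4], [0.3, -0.2, -0.4]]
```

View pics/w6.png

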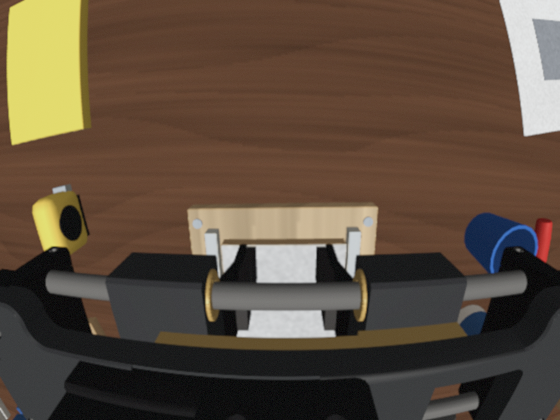

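The wrist view shows the fingers centred on the track. The tips only look over the panel because they are closer to the camera; the panel's edge is about 25 mm ahead of them. I descend behind the panel.

>>> play_rows --fingers '[140, 140, 140, 140, 140, 140, 140]' --linear '[[0, -2, 45], [0, -2, 85], [0, -2, 110], [0, -2, 124], [0, -2, 131], [0, -2, 131], [0, -2, 131]]' --rot '[[0, 0, 0], [0, 0, 0], [0, 0, 0], [0, 0, 0], [0, 0, 0], [0, 0, 0], [0, 0, 0]]'

```text
time_s: 12.4
position: [0.4245, 0.046, 0.0291]
tcp_rot: [[-1.0, -0.03, -0.001], [-0.03, 1.0, 0.004], [0.001, 0.004, -1.0]]
force: [0.2, -0.0, 0.1]
opening: 0.451
```

```bash
python3 - <<'E'
from fit import *
where()
from rig import capture;import cv2
a=cv2.cvtColor(capture('side'),cv2.COLOR_RGB2BGR);cv2.imwrite('pics/side7.png',cv2.resize(a[120:360,180:420],None,fx=2.5,fy=2.5))
E
```

```text
12.4 local [-2.473e+02 -2.000e-01  2.910e+01] z [-0.001  0.004 -1.   ] y [0.006 1.    0.004] F [ 0.1 -0.   0.1] q [  -9.1   37.7  118.6    0.6   23.8 -101.3] 0.45
```

View pics/side7.png

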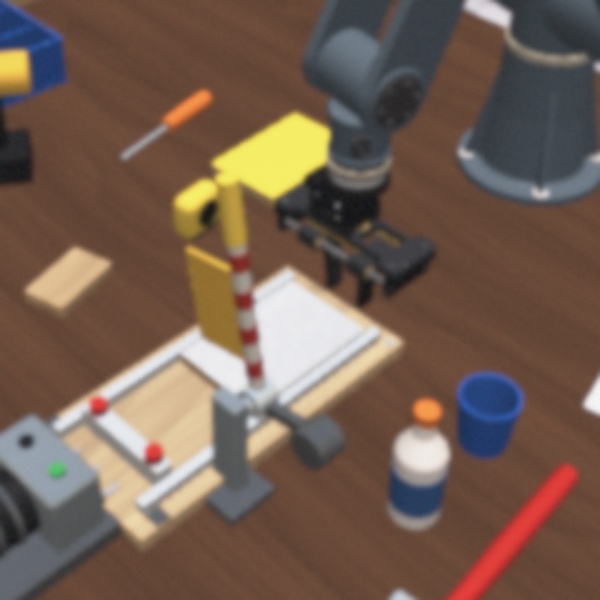

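The fingers are low, just behind the panel's rear edge. I push along +x.

>>> play_rows --fingers '[140, 140, 140, 140, 140, 140, 140, 140, 140, 140, 140, 140, 140]' --linear '[[-10, 0, 0], [-20, 0, 0], [-28, 0, 0], [-36, 0, 0], [-44, 0, 0], [-52, 0, 0], [-60, 0, 0], [-69, 0, 0], [-78, 0, 0], [-87, 0, 0], [-96, 0, 0], [-105, 0, 0], [-110, 0, 0]]' --rot '[[0, 0, 0], [0, 0, 0], [0, 0, 0], [0, 0, 0], [0, 0, 0], [0, 0, 0], [0, 0, 0], [0, 0, 0], [0, 0, 0], [0, 0, 0], [0, 0, 0], [0, 0, 0], [0, 0, 0]]'

```text
time_s: 13.75
position: [0.5359, 0.0493, 0.0286]
tcp_rot: [[-1.0, -0.03, -0.0], [-0.03, 1.0, 0.004], [-0.0, 0.004, -1.0]]
force: [-1.6, 0.1, 1.3]
opening: 0.451
```

```bash
python3 - <<'E'
from fit import *
where()
from rig import capture;import cv2
a=cv2.cvtColor(capture('side'),cv2.COLOR_RGB2BGR);cv2.imwrite('pics/side8.png',cv2.resize(a[180:340,180:380],None,fx=4,fy=3.7))
E
```

```text
13.75 local [-135.8   -0.9   28.6] z [ 0.     0.004 -1.   ] y [0.005 1.    0.004] F [-1.6  0.1  1.3] q [ -6.8  41.1 102.6   0.4  36.3 -98.9] 0.45
```

View pics/side8.png

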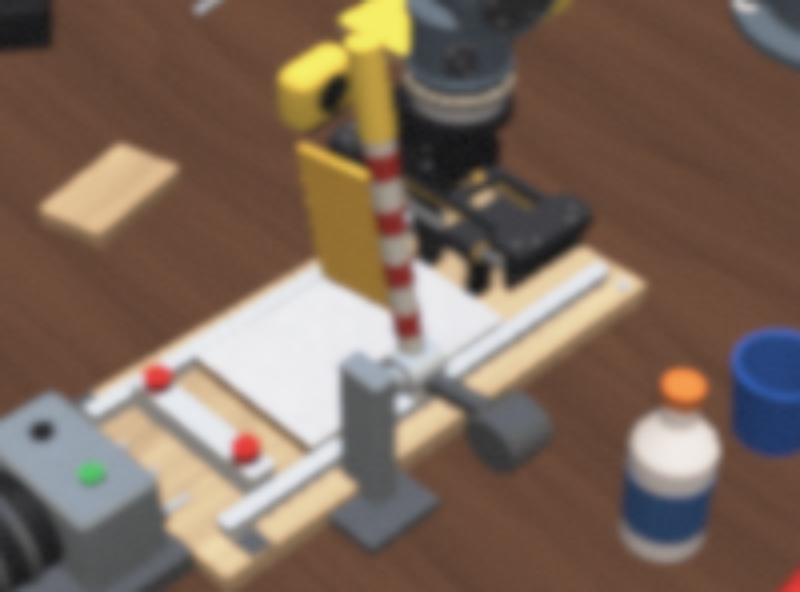

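The panel has passed under the raised plate, its front edge about 35 mm from the stop. I continue more slowly.

>>> play_rows --fingers '[140, 140, 140, 140, 140, 140, 140, 140, 140]' --linear '[[-6, 0, 0], [-12, 0, 0], [-17, 0, 0], [-21, 0, 0], [-24, 0, 0], [-27, 0, 0], [-29, 0, 0], [-31, 0, 0], [-32, 0, 0]]' --rot '[[0, 0, 0], [0, 0, 0], [0, 0, 0], [0, 0, 0], [0, 0, 0], [0, 0, 0], [0, 0, 0], [0, 0, 0], [0, 0, 0]]'

```text
time_s: 14.7
position: [0.5664, 0.0504, 0.0284]
tcp_rot: [[-1.0, -0.03, -0.002], [-0.03, 1.0, 0.004], [0.002, 0.004, -1.0]]
force: [-1.3, -0.6, 0.0]
opening: 0.445
```

```bash
python3 - <<'E'
from fit import *
where()
from rig import capture;import cv2
a=cv2.cvtColor(capture('side'),cv2.COLOR_RGB2BGR);cv2.imwrite('pics/side9.png',cv2.resize(a[240:340,180:310],None,fx=6,fy=6))
E
```

```text
14.7 local [-105.3   -1.    28.4] z [-0.002  0.004 -1.   ] y [0.005 1.    0.004] F [-1.3 -0.5  0. ] q [ -6.3  42.4  98.    0.4  39.7 -98.3] 0.45
```

View pics/side9.png

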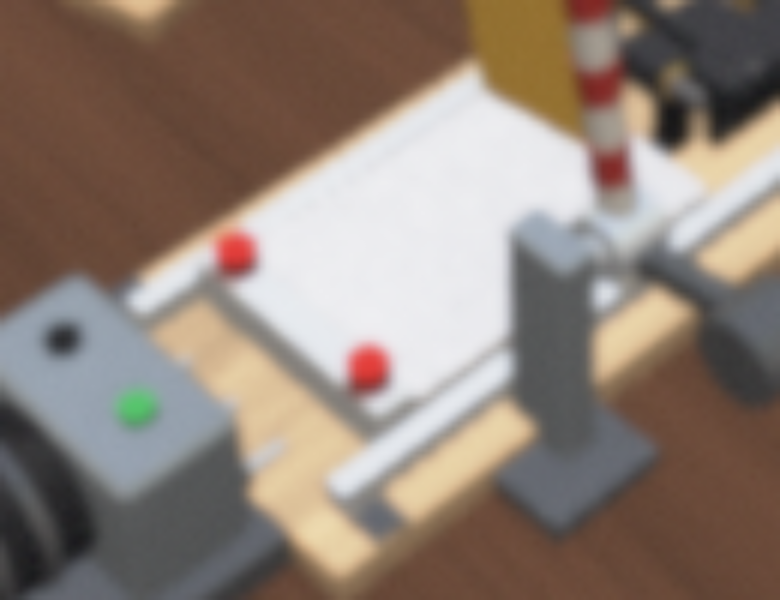

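It is nearly there, and the stop now hides any remaining gap. I creep on and watch the force.

>>> play_rows --fingers '[140, 140, 140, 140]' --linear '[[-1, 0, 0], [-2, 0, 0], [-3, 0, 0], [-3, 0, 0]]' --rot '[[0, 0, 0], [0, 0, 0], [0, 0, 0], [0, 0, 0]]'

```text
time_s: 15.15
position: [0.5689, 0.0505, 0.0285]
tcp_rot: [[-1.0, -0.03, -0.003], [-0.031, 1.0, 0.004], [0.003, 0.004, -1.0]]
force: [-2.4, -0.3, -0.1]
opening: 0.453
```

>>> play_rows --fingers '[140, 140, 140]' --linear '[[-1, 0, 0], [-2, 0, 0], [-2, 0, 0]]' --rot '[[0, 0, 0], [0, 0, 0], [0, 0, 0]]'

```text
time_s: 15.45
position: [0.5689, 0.0505, 0.0283]
tcp_rot: [[-1.0, -0.031, -0.007], [-0.031, 1.0, 0.004], [0.007, 0.005, -1.0]]
force: [-5.3, -0.8, 4.2]
opening: 0.451
```

>>> play_rows --fingers '[140, 140, 140]' --linear '[[-1, 0, 0], [-2, 0, 0], [-2, 0, 0]]' --rot '[[0, 0, 0], [0, 0, 0], [0, 0, 0]]'

```text
time_s: 15.75
position: [0.5689, 0.0506, 0.0282]
tcp_rot: [[-0.999, -0.031, -0.011], [-0.031, 1.0, 0.004], [0.011, 0.005, -1.0]]
force: [-9.3, -1.9, 6.4]
opening: 0.453
```

>>> play_rows --fingers '[140, 140, 140]' --linear '[[-1, 0, 0], [-2, 0, 0], [-2, 0, 0]]' --rot '[[0, 0, 0], [0, 0, 0], [0, 0, 0]]'

```text
time_s: 16.05
position: [0.569, 0.0507, 0.0281]
tcp_rot: [[-0.999, -0.031, -0.015], [-0.031, 0.999, 0.005], [0.015, 0.005, -1.0]]
force: [-11.4, -2.6, 8.3]
opening: 0.455
```

>>> play_rows --fingers '[140, 140, 140, 140]' --linear '[[-1, 0, 0], [-2, 0, 0], [-3, 0, 0], [-3, 0, 0]]' --rot '[[0, 0, 0], [0, 0, 0], [0, 0, 0], [0, 0, 0]]'

```text
time_s: 16.45
position: [0.569, 0.0508, 0.028]
tcp_rot: [[-0.999, -0.032, -0.021], [-0.032, 0.999, 0.005], [0.021, 0.005, -1.0]]
force: [-14.8, -3.7, 12.6]
opening: 0.45
```

```bash
python3 -c "
from fit import *
where()"
```

```text
16.45 local [-102.7   -0.6   28. ] z [-0.021  0.005 -1.   ] y [0.004 1.    0.005] F [-15.   -3.2  12.6] q [ -6.2  42.8  96.7   0.2  41.7 -98.1] 0.45
```

The push is solid at 15 N with no motion, so the panel is at the stop. I back off, then rise.

>>> play_rows --fingers '[140, 140, 140, 140, 140, 140, 140, 140, 140, 140, 140, 140, 140, 140]' --linear '[[5, 0, 0], [11, 0, 0], [20, 0, 0], [40, 0, 0], [70, 0, 0], [100, 0, 0], [120, 0, 0], [120, 0, -30], [120, 0, -70], [130, 0, -120], [130, 0, -150], [130, 0, -150], [130, 0, -150], [130, 0, -150]]' --rot '[[0, 0, 0], [0, 0, 0], [0, 0, 0], [0, 0, 0], [0, 0, 0], [0, 0, 0], [0, 0, 0], [0, 0, 0], [0, 0, 0], [0, 0, 0], [0, 0, 0], [0, 0, 0], [0, 0, 0], [0, 0, 0]]'

```text
time_s: 17.85
position: [0.448, 0.0462, 0.1778]
tcp_rot: [[-1.0, -0.03, -0.003], [-0.03, 1.0, 0.005], [0.003, 0.005, -1.0]]
force: [0.4, 0.2, -0.0]
opening: 0.45
```

```bash
python3 - <<'E'
from fit import *
where()
from rig import capture;import cv2
a=cv2.cvtColor(capture('side'),cv2.COLOR_RGB2BGR);cv2.imwrite('pics/sideA.png',a)
a=cv2.cvtColor(capture('top'),cv2.COLOR_RGB2BGR);cv2.imwrite('pics/topA.png',cv2.resize(a[120:265,200:360],None,fx=4.1,fy=4.1,interpolation=cv2.INTER_CUBIC))
E
```

```text
17.85 local [-223.7   -0.9  177.8] z [-0.003  0.005 -1.   ] y [0.005 1.    0.005] F [ 0.5  0.2 -0. ] q [  -8.5   21.1  109.     0.3   50.1 -100.5] 0.45
```

View pics/sideA.png

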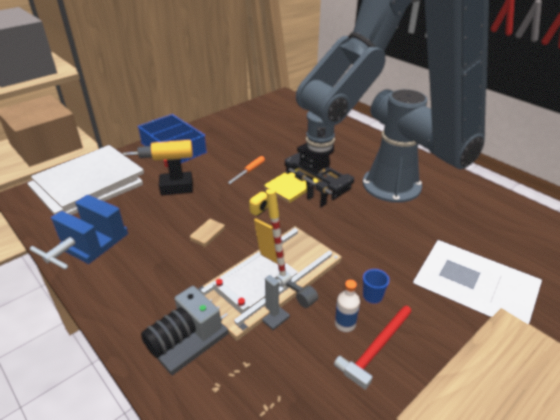

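View pics/topA.png

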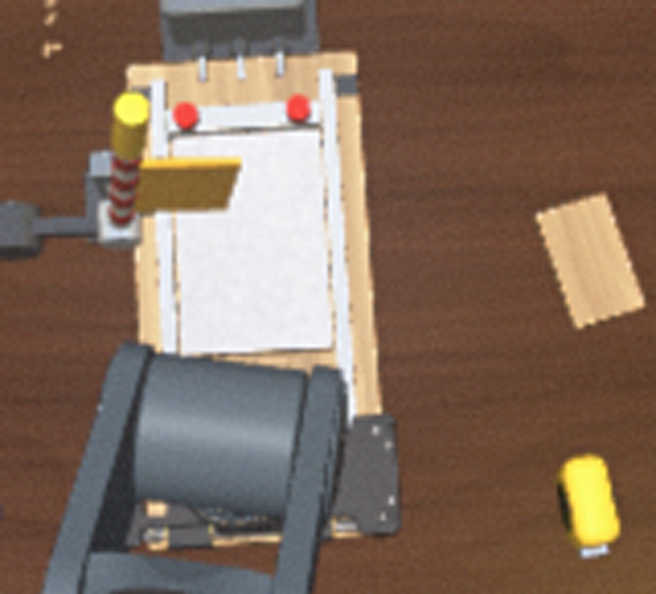

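```bash
python3 - <<'E'
from fit import *
t=get_calibration('top')
for x,y in ((182,355),(331,348),(175,136),(318,130)):
    p=onz(t,(x+.5)/4.1-.5+200,(y+.5)/4.1-.5+120,.038);print(np.round(RS.T@(p-O)*1000,1))
import cv2
a=cv2.imread('pics/topA.png')
for X_ in (240,280): print([tuple(int(v) for v in a[y,X_]) for y in range(112,150,2)])
E
```

```text
[-91.6  59.2  38. ]
[-93.4 -58.6  38. ]
[89.1 56.7 38. ]
[ 86.7 -59.1  38. ]
[(242, 236, 233), (241, 236, 233), (241, 236, 233), (242, 237, 234), (244, 238, 236), (250, 243, 240), (249, 241, 237), (202, 199, 199), (144, 149, 153), (121, 131, 139), (138, 150, 159), (181, 187, 194), (228, 226, 229), (253, 248, 248), (245, 242, 242), (242, 240, 240), (243, 239, 240), (244, 239, 240), (245, 240, 240)]
[(244, 239, 233), (245, 240, 234), (245, 241, 235), (246, 241, 235), (243, 237, 232), (227, 227, 227), (207, 213, 217), (167, 176, 183), (137, 143, 152), (157, 161, 170), (210, 212, 220), (240, 241, 246), (241, 239, 241), (243, 239, 240), (243, 239, 240), (242, 238, 239), (241, 237, 238), (240, 238, 239), (242, 239, 240)]
```

The panel's front edge measures about 88 mm and the stop face about 88 mm. The barrier is up and the bystanders are unmoved.

```bash
python3 -c "
from rig import bot
print(bot.hand_in())"
```

```text
the job is handed in; nothing more can be done
None
```

The barrier is fully raised and staying up by itself, and the white panel is against the metal stop. I handed the job in after about 18 s of the allowed 64 s.

- **Barrier:** I pushed the yellow grip up from beneath with the shut fingers, past the balance point, and backed off. It was still standing at its raised stop in the last side and top views.
- **Panel:** I pushed it along the track under the raised arm with the fingers on its rear edge. At the end it did not move at all under about 15 N. From the top view, its rear edge is at about -92.5 mm, which puts the front edge at about +87.5 mm; the stop face measures about +87.8 mm.
- **Surroundings:** by eye in the final pictures, the bystanders and the yellow look-alike were where they started. The robot stood clear of everything, with about 0 N on the wrist.
- **Problem on the way:** the first approach ran the wrist into a joint singularity above the panel, touching nothing. I turned the wrist over to get the fingers flat enough to go under the grip.
- **Limit of the check:** a thin dark line shows between the panel and the stop in the top view. I took it for shadow on the stop's face, because the force and the measurements both say the panel is in contact.

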